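# Seat the chip carrier in the corner of the stops

## Robot

A 6-joint arm with a two-finger parallel gripper is mounted at the origin on the work surface. World frame = base frame: x ahead of the robot, y to its left, z up, the work surface at z = 0. Lengths are in m, angles in rad, forces in N, time in s.
With the tool pointing down it reaches from about 0.375 to 0.925 m from the base axis. Payload 5.7 kg.
Tool frame: the origin (TCP) lies at the very end of the fingers, on their centre line; the grasp point (between the pads) lies 19 mm behind it; z points along the fingers, y is the line along which they close (so a half turn about z gives the same grasp; the last joint's range is limited). The gripper opens to 88 mm and grips with 3 to 60 N. Pads are 20 mm wide; open, the fingers measure 115 mm over their backs; the gripper's body (75 mm by 178 mm) begins 61 mm behind the grasp point.
Start: joints at [1.207, 0.359, 1.51, -0, 1.272, -0.115], TCP at [0.148, 0.581, 0.223] pointing down, gripper open.
Joint ranges: [-2.97, 2.97], [-1.01, 2.36], [0.21, 2.38], [-0.96, 4.11], [0.2, 2.71], [-2.98, 2.98]. Speed limits (rad/s): [2.39, 2.39, 3.14, 3.14, 3.14, 3.14].

## Interface

Orientations are given as a 3x3 rotation matrix whose columns are the frame's x, y, z axes.
In Python, from rig import manip gives the robot as it stands. The module is installed in compiled form; this text tells all that it offers.
- The arm moves only by the shell command python3 -m jog 'ROWS' [FORCE]. ROWS is JSON, one flat list of numbers, 7 for each row, row after row: the shift along the tool's x, y, z in m, then the turn, a rotation vector about the tool's x, y, z in degrees, then the closure, from 0 (fully open) to 1 (shut). In form: [dx, dy, dz, wx, wy, wz, fingers, dx, dy, dz, wx, wy, wz, fingers, ...]. A call has 1 to 12 rows; each row shifts and turns the commanded pose from where the row before left it, along the tool's axes as they then stand; what a row does not reach is not made up. A row lasts 1/8 s, in which the tool goes at most 62.5 mm and 10.7 degrees, less where a joint would pass 70% of its speed; a pose out of reach is approached as far as the arm can. A call is refused whole if a number of a shift passes 0.0625 or a number of a turn 10.7, either way. A call with a gripper value outside its range is refused whole. The fingers move at their own pace and stop on an object; FORCE is the grip in N (left out, the last holds). Time passes only in rows, so rows that do not move let the fingers close. It gives the time, the measured TCP pose, the force, the opening and the grip force at its end, in the units of the state.
- manip.read_state(): the state, without advancing time (a new reading comes with each control period).
- manip.read_camera(name): name is "scene" or "top" or "wrist"; returns a dict with "frame" (420x560x3 uint8, red, green, blue), "range_z" (420x560 float32, m along the optical axis (not along the pixel's ray), 0 where there is no reading), "intrinsics" (3x3 intrinsics, pixels), "distortion" ([k1, k2, p1, p2, k3] as OpenCV has them; the pictures are not rectified), "R" (3x3) and "t" (3): a world point X has camera coordinates R X + t; the wrist camera has in their place "T_tool_cam" (4x4, takes a point from camera to tool coordinates, whose origin is the TCP and whose axes are the flange's). Camera axes: x right, y down, z forward; pixel columns grow to the right and rows downward; lengths in m; the calibration is good to about 2 mm. A picture is of the moment at which its call begins: read the wrist's pose just before it.
- manip.hand_in(): hands the job in; it is judged then, once.
The state is a dict: "time": time; "joint_positions": joint angles; "joint_velocities": joint speeds; "joint_torque": joint torques, N m; "tool_pos": TCP position; "tool_rot": TCP orientation; "contact_force": force on the tool from outside, world axes, zero at the start; "wrist_torque": the same for the moment, N m; "width": opening from 0.0 (shut) to 1.0 (fully open); "grip_force": force on a finger pad.
Only numpy, scipy, OpenCV 4.12 (cv2) and the standard library are available. Lean on these libraries where they do the work, as an engineer would, in place of code of your own. Each camera call takes 0.05 s, during which the arm holds its last target. There are 200 camera calls.

## Task

Push the aluminium chip carrier along the grey loading bed until it sits fully home in the corner of the two dark stop rails, flush against both of them and covering the teal mark. Slide it only: do not lift or tip it, do not touch the white chip on its top, and leave the two weights, the mouse and the jar where they stand.

Things in the scene. Friction and masses are not known exactly. Their poses are not given: they have to be found in the camera images.
- bed: fixed grey loading bed, plate 300 (x) x 440 (y) x 12 mm, turned a little. Origin: centre of underside, on the table; x points away from the robot, y to its left. Two dark rails, 14 mm thick, 18 mm high above its top: back rail along y, near face at x = +100, y -200 to 132; side rail along x, inner face at y = +120, x -20 to 100. A flat teal mark 90 x 110 mm fills their inner corner.
- corner (a point): inner corner where the two rail faces meet, on the bed's top (12 mm above the table); axes as the bed's. The free bed lies towards -x and -y of it. A carrier fully home has its origin at x = -45, y = -55, z = 0 mm in these axes.
- carrier: loose aluminium block, 90 (own x) x 110 (own y) x 26 mm high, 0.3 to 0.5 kg, lying flat on the bed; too wide to grip. Starts away from both rails, turned up to 0.3 rad from the bed's axes, and must go in the bed's +x and +y until its own x lies along the bed's x. Origin: centre of its underside (12 mm above the table); z up.
- chip: delicate white ceramic chip with gold contacts, 30 x 30 x 4 mm, fixed on the middle of the carrier's top. Origin: centre of its underside, 26 mm above the carrier's origin. Not to be touched.
- steel_weight: loose polished steel round weight, 52 mm in diameter at the foot, 34 mm high, standing on the bed; origin: centre of its underside. One weight stands on the bed's near left part and the other beyond the side rail; they may be swapped. Bystander.
- brass_weight: the same weight in yellow brass; origin: centre of its underside. Bystander.
- mouse: black computer mouse, 105 x 60 x 32 mm, loose on the table to the right of the bed; origin: centre of its underside. Bystander.
- jar: orange round jar with a blue cap, 56 mm in diameter, 60 mm high, loose on the table to the left of the bed; origin: centre of its underside. Bystander.
There are look-alikes about, which are no part of the job. Of the things shaped like the carrier, the aluminium one is meant.

How it is judged:
By the outcome, as a careful person would: the job done as asked, in the order asked, and still so for the second after the job is handed in, with the robot touching nothing.
It also fails if it takes over 54 s, if anything falls off the work surface, if the arm or the gripper's body presses on something with over 40 N, if the wrist force passes 120 N, or if a joint passes its speed limit or range.

## Working session

There is one attempt and no reset: what is moved stays moved. The work goes in short steps, Python scripts to look and compute and a shell command to move; the robot and the scene stay as the last step left them, time stands still between calls to the robot, and variables do not carry over. Pictures are saved under pics/ and viewed, at most 10 in all, crops included, and the job is handed in when it is done.

```bash
mkdir -p pics; cat > h.py <<'E'
import numpy as np, cv2
from rig import manip
def cam(n):
    c=manip.read_camera(n); return c
def save(c,p): cv2.imwrite(p,cv2.cvtColor(c["frame"],cv2.COLOR_RGB2BGR))
def rays(c,px):
    px=np.array(px,float).reshape(-1,1,2)
    u=cv2.undistortPoints(px,np.array(c["intrinsics"]),np.array(c["distortion"])).reshape(-1,2)
    return np.c_[u,np.ones(len(u))]
def plane(c,px,z,Rt=None):
    R,t=(np.array(c["R"]),np.array(c["t"])) if Rt is None else Rt
    d=rays(c,px)@R; o=-R.T@t
    return o+d*((z-o[2])/d[:,2])[:,None]
def proj(c,X):
    r,_=cv2.Rodrigues(np.array(c["R"])); return cv2.projectPoints(np.array(X,float),r,np.array(c["t"]),np.array(c["intrinsics"]),np.array(c["distortion"]))[0].reshape(-1,2)
E
python3 - <<'E'
from h import *
for n in("scene","top"):
    c=cam(n); save(c,f"pics/{n}1.png"); np.save(f"{n}.npy",c,allow_pickle=True); print(n,-c["R"].T@c["t"],c["R"][2])
s=manip.read_state(); print(s["time"],s["tool_pos"],s["tool_rot"],s["contact_force"])
E
```

```text
scene [ 1.31938827 -0.16644655  1.05928862] [-0.63897349  0.10045423 -0.76264135]
top [ 0.37948889 -0.03404365  1.41435154] [ 0.07483215  0.02561448 -0.99686712]
0.1 [0.14753536 0.58093396 0.22189657] [[-9.69217650e-01  2.46204863e-01 -5.59140713e-04]
 [ 2.46205450e-01  9.69216384e-01 -1.57423225e-03]
 [ 1.54344703e-04 -1.66343717e-03 -9.99998605e-01]] [-1.30790101 -0.34225411 -0.19154493]
```

View pics/top1.png

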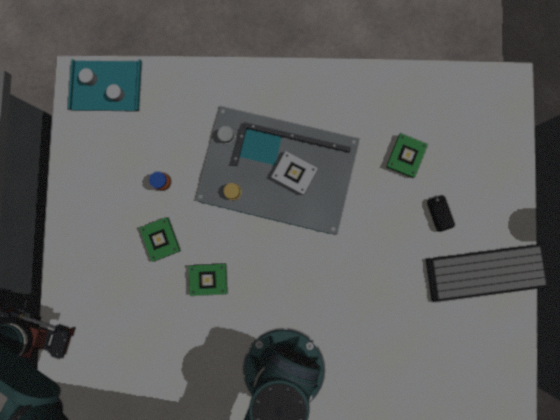

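View pics/scene1.png

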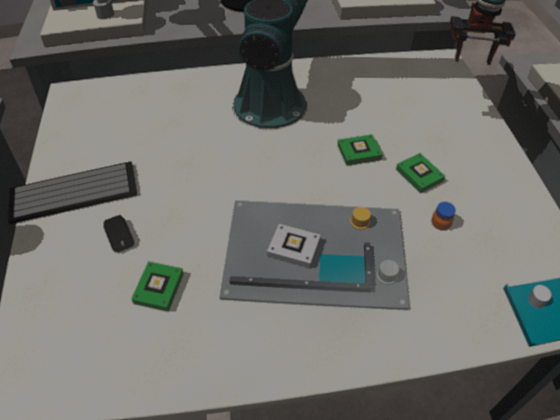

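The top view shows the bed at about (196..358, 107..233), the aluminium carrier at (294,173), the teal mark at (262,147), the brass weight at (232,191) and the steel weight at (225,133). The scene view agrees. The green boards and the teal tray are look-alikes.

```bash
cat > meas.py <<'E'
from h import *
def rect(c,m,z,roi,name):
    x0,y0,x1,y1=roi; M=np.zeros(m.shape,np.uint8); M[y0:y1,x0:x1]=m[y0:y1,x0:x1]*255
    cs,_=cv2.findContours(M,cv2.RETR_EXTERNAL,cv2.CHAIN_APPROX_NONE)
    k=max(cs,key=cv2.contourArea); k=cv2.convexHull(k).reshape(-1,2)
    P=plane(c,k,z)[:,:2]
    (cx,cy),(w,h),a=cv2.minAreaRect((P*1000).astype(np.float32))
    print(name,"c",round(cx,1),round(cy,1),"size",round(w,1),round(h,1),"ang",round(a,2))
E
python3 - <<'E'
from meas import *
for n in("top","scene"):
    c=np.load(n+".npy",allow_pickle=True).item(); f=c["frame"]
    hsv=cv2.cvtColor(f,cv2.COLOR_RGB2HSV); H,S,V=cv2.split(hsv)
    rc,rt,rb=((268,145,322,198),(235,120,290,170),(170,95,380,245)) if n=="top" else ((262,218,326,270),(310,245,372,290),(215,195,415,310))
    p=(f[173,310],f[205,290]) if n=="top" else (f[235,280],f[230,250]); print(n,p,f[150,100])
    rect(c,(V>115)&(S<60),.038,rc,"carrier")
    rect(c,(S>110)&(abs(H.astype(int)-92)<12),.012,rt,"teal")
    bed=(V<125)
    rect(c,bed,.012,rb,"bed")
c=np.load("top.npy",allow_pickle=True).item()
for nm,px,z in(("brass",(232,191),.034+.012),("steel",(225,133),.046),("jar",(158,181),.06),("mouse",(440,213),.03)): print(nm,plane(c,[px],z).round(3))
im=cv2.cvtColor(c["frame"],cv2.COLOR_RGB2BGR)[95:245,180:370]
cv2.imwrite("pics/crop1.png",cv2.resize(im,None,fx=4,fy=4,interpolation=cv2.INTER_CUBIC))
E
```

```text
top (array([124, 125, 128], dtype=uint8), array([81, 82, 84], dtype=uint8)) [125 125 125]
carrier c 582.5 -18.0 size 104.9 84.7 ang 62.92
teal c 664.0 87.7 size 109.6 90.0 ang 77.8
bed c 597.7 44.5 size 457.9 641.6 ang 1.49
scene (array([145, 143, 144], dtype=uint8), array([95, 98, 99], dtype=uint8)) [152 150 145]
carrier c 583.4 -19.3 size 109.8 90.0 ang 62.87
teal c 657.8 87.4 size 110.9 77.7 ang 78.32
bed c 599.9 34.9 size 443.5 305.9 ang 77.7
brass [[0.522 0.164 0.046]]
steel [[0.694 0.191 0.046]]
jar [[0.545 0.381 0.06 ]]
mouse [[ 0.472 -0.45   0.03 ]]
```

View pics/crop1.png

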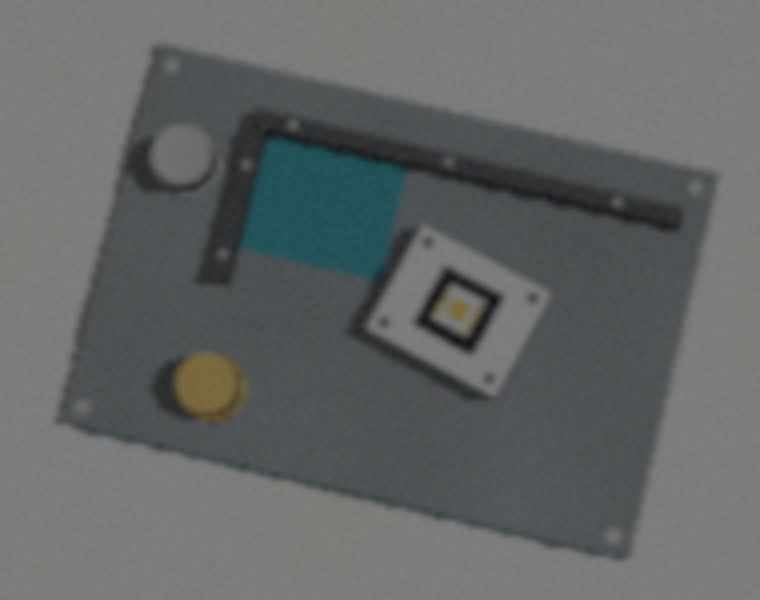

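The carrier's size, angle and centre agree across both views: centre (583, -18.5) mm, x axis at -27.1°. The bed's yaw is -12.2° and the home centre is (664, 88) mm. I'll push with two half-open fingers, flat face on: first bed +x, then bed +y.

```bash
python3 -m jog '[-0.0396,-0.0393,0.010,0,0,-0.2,0.5,-0.0396,-0.0393,0.010,0,0,-0.2,0.5,-0.0396,-0.0393,0.010,0,0,-0.2,0.5,-0.0396,-0.0393,0.010,0,0,-0.2,0.5,-0.0396,-0.0393,0.010,0,0,-0.2,0.5,-0.0396,-0.0393,0.010,0,0,-0.2,0.5,-0.0396,-0.0393,0.010,0,0,-0.2,0.5,-0.0396,-0.0393,0.010,0,0,-0.2,0.5,-0.0396,-0.0393,0.010,0,0,-0.2,0.5,-0.0396,-0.0393,0.010,0,0,-0.2,0.5,-0.0396,-0.0393,0.010,0,0,-0.1,0.5,-0.0396,-0.0393,0.010,0,0,0,0.5]'
cat > st.py <<'E'
from h import *
import sys
s=manip.read_state(); p=s["tool_pos"]*1000 if hasattr(s["tool_pos"],"shape") else np.array(s["tool_pos"])*1000
R=np.array(s["tool_rot"]); a=np.radians(-12.2); ex=np.array([np.cos(a),np.sin(a)]); ey=np.array([-ex[1],ex[0]])
d=p[:2]-[664,87.7]
f=np.array(s["contact_force"])
print("t",round(s["time"],2),"tcp",p.round(1),"bedrel",(d@ex).round(1),(d@ey).round(1),"yawY",np.degrees(np.arctan2(R[1,1],R[0,1])).round(2),"zdown",R[:,2].round(3),"w",round(s["width"],2),"F bed",(f[:2]@ex).round(1),(f[:2]@ey).round(1),f[2].round(1))
E
python3 st.py
```

```text
time: 1.6
tool_pos: [0.5037, 0.0123, 0.1022]
tool_rot: [[-0.977, 0.211, -0.0], [0.211, 0.977, 0.0], [0.0, 0.0, -1.0]]
contact_force: [0.8, 1.4, -0.1]
width: 0.504
grip_force: 0.0
t 1.6 tcp [503.7  12.3 102.2] bedrel -140.8 -107.6 yawY 77.82 zdown [-0.  0. -1.] w 0.5 F bed 0.5 1.5 -0.1
```

```bash
python3 -m jog '[0.010,-0.008,0,0,0,0,0.5,0,0,0.03,0,0,0,0.5,0,0,0.03,0,0,0,0.5,0,0,0.01,0,0,0,0.5,0,0,0.008,0,0,0,0.5,0,0,0.004,0,0,0,0.5,0,0,0,0,0,0,0.5]' >/dev/null; python3 st.py
python3 - <<'E'
from h import *
c=cam("top"); f=cv2.cvtColor(c["frame"],cv2.COLOR_RGB2BGR)[95:245,180:370]; a=cv2.resize(f,None,fx=4,fy=4,interpolation=cv2.INTER_CUBIC)
cv2.imwrite("pics/crop2.png",a)
E
```

```text
t 2.48 tcp [491.8   8.5  21. ] bedrel -151.5 -113.8 yawY 77.86 zdown [ 0.001 -0.    -1.   ] w 0.5 F bed -0.3 -0.4 -0.1
```

View pics/crop2.png

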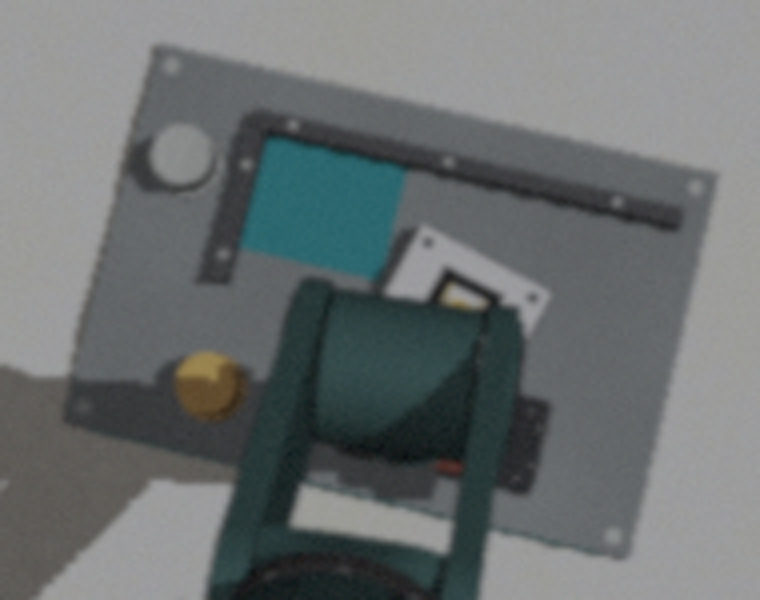

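The arm hides the near half of the carrier at (450,300), the carrier hasn't moved, and the gripper stands behind it. Pushing in bed +x.

```bash
python3 -m jog '[-0.007,0,0,0,0,0,0.5,-0.007,0,0,0,0,0,0.5,-0.007,0,0,0,0,0,0.5,-0.007,0,0,0,0,0,0.5,-0.006,0,0,0,0,0,0.5,-0.006,0,0,0,0,0,0.5,-0.006,0,0,0,0,0,0.5,-0.006,0,0,0,0,0,0.5,-0.006,0,0,0,0,0,0.5,-0.006,0,0,0,0,0,0.5,-0.006,0,0,0,0,0,0.5,0,0,0,0,0,0,0.5]' >/dev/null; python3 st.py
python3 - <<'E'
from meas import *
c=cam("scene"); np.save("s2.npy",c,allow_pickle=True); f=c["frame"]
f=cv2.cvtColor(f,cv2.COLOR_RGB2BGR)[190:315,205:420]; cv2.imwrite("pics/s2.png",cv2.resize(f,None,fx=3.5,fy=3.5,interpolation=cv2.INTER_CUBIC))
E
```

```text
t 4.03 tcp [561.5  -6.6  20.9] bedrel -80.3 -113.8 yawY 77.84 zdown [ 0.002 -0.    -1.   ] w 0.5 F bed -0.0 -0.4 0.4
```

View pics/s2.png

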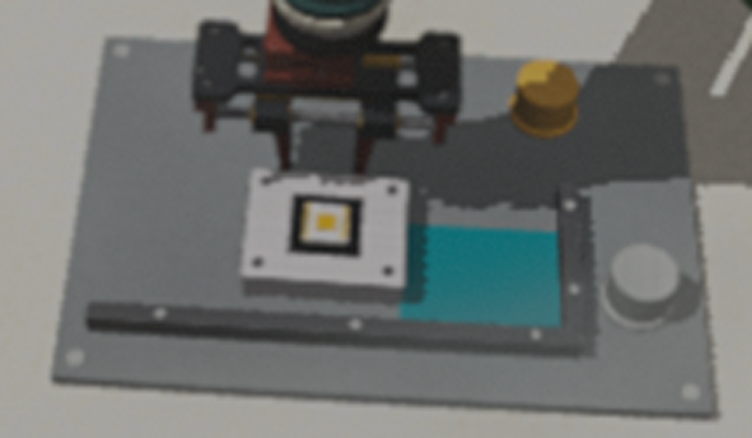

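The carrier is now square to the bed at about (325,225), flat on both fingers, with a gap of roughly 25 mm to the back rail. I'll carry on gently.

```bash
python3 -m jog '[-0.004,0,0,0,0,0,0.5,-0.004,0,0,0,0,0,0.5,-0.004,0,0,0,0,0,0.5,-0.004,0,0,0,0,0,0.5,-0.003,0,0,0,0,0,0.5,-0.002,0,0,0,0,0,0.5,0,0,0,0,0,0,0.5]' >/dev/null; python3 st.py
python3 -m jog '[-0.001,0,0,0,0,0,0.5,-0.001,0,0,0,0,0,0.5,0,0,0,0,0,0,0.5]' >/dev/null; python3 st.py
python3 -m jog '[-0.001,0,0,0,0,0,0.5,-0.001,0,0,0,0,0,0.5,0,0,0,0,0,0,0.5]' >/dev/null; python3 st.py
```

```text
t 4.95 tcp [581.  -10.9  20.6] bedrel -60.3 -113.9 yawY 77.84 zdown [ 0.001 -0.    -1.   ] w 0.5 F bed -1.3 0.6 -0.7
t 5.33 tcp [582.8 -11.3  20.6] bedrel -58.4 -113.9 yawY 77.84 zdown [ 0.001 -0.    -1.   ] w 0.5 F bed -1.3 0.3 0.6
t 5.7 tcp [583.1 -11.3  20.6] bedrel -58.2 -113.9 yawY 77.84 zdown [-0.003  0.    -1.   ] w 0.5 F bed -6.3 -0.3 4.7
```

The force rose to 6 N and motion stopped, so the carrier is seated on the back rail. Retreat, lift and turn -90°.

```bash
python3 -m jog '[0.03,0,0,0,0,0,0.5,0,0,-0.04,0,0,0,0.5,0,0,-0.04,0,0,0,0.5,0,0,0,0,0,10,0.5,0,0,0,0,0,10,0.5,0,0,0,0,0,10,0.5,0,0,0,0,0,10,0.5,0,0,0,0,0,10,0.5,0,0,0,0,0,10,0.5,0,0,0,0,0,10,0.5,0,0,0,0,0,10,0.5,0,0,0,0,0,10,0.5]' >/dev/null; python3 st.py
python3 - <<'E'
from meas import *
c=cam("scene"); f=c["frame"]; H,S,V=cv2.split(cv2.cvtColor(f,cv2.COLOR_RGB2HSV))
rect(c,(V>115)&(S<60),.038,(250,215,335,280),"carrier")
f=cv2.cvtColor(f,cv2.COLOR_RGB2BGR)[190:315,205:420]; cv2.imwrite("pics/s3.png",cv2.resize(f,None,fx=3.5,fy=3.5,interpolation=cv2.INTER_CUBIC))
E
```

```text
t 7.2 tcp [556.9  -5.7 101.2] bedrel -85.0 -113.9 yawY -12.49 zdown [ 0.003 -0.001 -1.   ] w 0.5 F bed 0.6 -0.3 0.7
carrier c 639.9 -19.6 size 111.6 92.4 ang 77.73
```

View pics/s3.png

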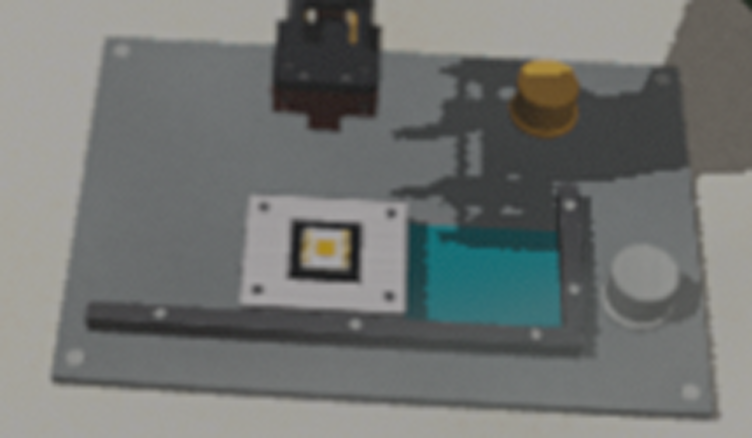

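The carrier is flush on the back rail at about (325,250), centre (640,-20) mm, with 110 mm left in bed +y. Moving to its right side.

```bash
python3 -m jog '[-0.045,0,0,0,0,0,0.5,-0.046,0.02,0,0,0,0,0.5,0,0.031,0,0,0,0,0.5,0,0.031,0,0,0,0,0.5,0,0,0,0,0,0,0.5,0,0,0.03,0,0,0,0.5,0,0,0.03,0,0,0,0.5,0,0,0.012,0,0,0,0.5,0,0,0.008,0,0,0,0.5,0,0,0,0,0,0,0.5]' >/dev/null; python3 st.py
```

```text
t 8.5 tcp [ 616.1 -111.5   20.9] bedrel -4.7 -204.8 yawY -12.13 zdown [ 0. -0. -1.] w 0.5 F bed -0.1 -0.0 0.3
```

```bash
python3 -m jog '[0.006,0,0,0,0,0,0.5,0.006,0,0,0,0,0,0.5,0.006,0,0,0,0,0,0.5,0.006,0,0,0,0,0,0.5,0.005,0,0,0,0,0,0.5,0.005,0,0,0,0,0,0.5,0.005,0,0,0,0,0,0.5,0.005,0,0,0,0,0,0.5,0.005,0,0,0,0,0,0.5,0.005,0,0,0,0,0,0.5,0.005,0,0,0,0,0,0.5,0.005,0,0,0,0,0,0.5]' >/dev/null; python3 st.py
python3 - <<'E'
from meas import *
c=cam("scene"); f=c["frame"]; H,S,V=cv2.split(cv2.cvtColor(f,cv2.COLOR_RGB2HSV))
rect(c,(V>115)&(S<60),.038,(265,215,370,280),"carrier")
f=cv2.cvtColor(f,cv2.COLOR_RGB2BGR)[190:315,205:420]; cv2.imwrite("pics/s4.png",cv2.resize(f,None,fx=3.5,fy=3.5,interpolation=cv2.INTER_CUBIC))
E
```

```text
t 10.0 tcp [629.7 -48.7  20.7] bedrel -4.7 -140.5 yawY -12.15 zdown [ 0. -0. -1.] w 0.5 F bed -0.3 -4.0 2.0
carrier c 682.5 49.7 size 26.0 36.8 ang 78.47
```

View pics/s4.png

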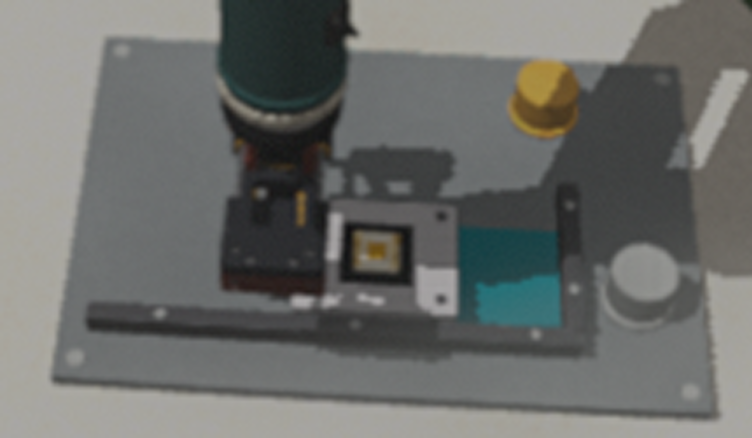

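The carrier slides along the back rail squarely, at about (390,255), with roughly 70 mm left to the side rail.

```bash
python3 -m jog '[0.006,0,0,0,0,0,0.5,0.006,0,0,0,0,0,0.5,0.006,0,0,0,0,0,0.5,0.006,0,0,0,0,0,0.5,0.006,0,0,0,0,0,0.5,0.006,0,0,0,0,0,0.5,0.006,0,0,0,0,0,0.5,0.006,0,0,0,0,0,0.5,0.006,0,0,0,0,0,0.5,0.003,0,0,0,0,0,0.5,0.002,0,0,0,0,0,0.5,0,0,0,0,0,0,0.5]' >/dev/null; python3 st.py
python3 -m jog '[0.003,0,0,0,0,0,0.5,0.002,0,0,0,0,0,0.5,0,0,0,0,0,0,0.5]' >/dev/null; python3 st.py
python3 -m jog '[0.001,0,0,0,0,0,0.5,0.001,0,0,0,0,0,0.5,0,0,0,0,0,0,0.5]' >/dev/null; python3 st.py
```

```text
t 11.55 tcp [642.1   9.   20.6] bedrel -4.8 -81.5 yawY -12.16 zdown [ 0.  0. -1.] w 0.5 F bed -0.0 -1.3 1.0
t 11.93 tcp [643.   13.9  20.6] bedrel -4.9 -76.6 yawY -12.16 zdown [-0.  0. -1.] w 0.5 F bed -0.1 -1.7 2.0
t 12.3 tcp [643.5  15.6  20.6] bedrel -4.9 -74.8 yawY -12.15 zdown [-0.  0. -1.] w 0.5 F bed 1.1 -2.4 0.8
```

```bash
python3 -m jog '[0.002,0,0,0,0,0,0.5,0.001,0,0,0,0,0,0.5,0,0,0,0,0,0,0.5]' >/dev/null; python3 st.py
python3 -m jog '[0.001,0,0,0,0,0,0.5,0.001,0,0,0,0,0,0.5,0,0,0,0,0,0,0.5]' >/dev/null; python3 st.py
python3 -m jog '[0.001,0,0,0,0,0,0.5,0.001,0,0,0,0,0,0.5,0,0,0,0,0,0,0.5]' >/dev/null; python3 st.py
```

```text
t 12.68 tcp [644.1  18.7  20.6] bedrel -4.9 -71.6 yawY -12.15 zdown [-0.  0. -1.] w 0.5 F bed -0.2 -2.7 0.8
t 13.05 tcp [644.5  20.6  20.6] bedrel -4.9 -69.7 yawY -12.15 zdown [-0.  0. -1.] w 0.5 F bed 0.2 -2.3 -0.3
t 13.43 tcp [644.9  22.4  20.6] bedrel -4.9 -67.9 yawY -12.15 zdown [-0. -0. -1.] w 0.5 F bed -0.6 -2.3 0.1
```

```bash
python3 -m jog '[0.001,0,0,0,0,0,0.5,0,0,0,0,0,0,0.5]' >/dev/null; python3 st.py
python3 -m jog '[0.001,0,0,0,0,0,0.5,0,0,0,0,0,0,0.5]' >/dev/null; python3 st.py
python3 -m jog '[0.001,0,0,0,0,0,0.5,0,0,0,0,0,0,0.5]' >/dev/null; python3 st.py
```

```text
t 13.68 tcp [644.8  22.4  20.6] bedrel -5.0 -67.9 yawY -12.15 zdown [-0.001 -0.001 -1.   ] w 0.5 F bed 0.5 -7.2 0.4
t 13.93 tcp [644.8  22.5  20.6] bedrel -5.0 -67.8 yawY -12.14 zdown [-0.001 -0.003 -1.   ] w 0.5 F bed -1.1 -9.8 2.4
t 14.18 tcp [644.7  22.5  20.7] bedrel -5.0 -67.8 yawY -12.13 zdown [-0.002 -0.004 -1.   ] w 0.5 F bed -0.8 -13.7 2.0
```

Stopped at 14 N, so it is seated on the side rail. Now back off, look, and check the back rail with a gentle final +x nudge.

```bash
python3 -m jog '[-0.03,0,0,0,0,0,0.5,0,0,-0.04,0,0,0,0.5,0,0,-0.04,0,0,0,0.5,0,0,0,0,0,-10,0.5,0,0,0,0,0,-10,0.5,0,0,0,0,0,-10,0.5,0,0,0,0,0,-10,0.5,0,0,0,0,0,-10,0.5,0,0,0,0,0,-10,0.5,0,0,0,0,0,-10,0.5,0,0,0,0,0,-10,0.5,0,0,0,0,0,-10,0.5]' >/dev/null
python3 -m jog '[0.045,0,0,0,0,0,0.5,0.045,0.02,0,0,0,0,0.5,0,0.034,0,0,0,0,0.5,0,0.034,0,0,0,0,0.5,0,0,0,0,0,0,0.5]' >/dev/null; python3 st.py
python3 - <<'E'
from meas import *
c=cam("scene"); f=c["frame"]
f=cv2.cvtColor(f,cv2.COLOR_RGB2BGR)[190:315,205:420]; cv2.imwrite("pics/s5.png",cv2.resize(f,None,fx=3.5,fy=3.5,interpolation=cv2.INTER_CUBIC))
E
```

```text
t 16.3 tcp [570.4 103.5 100.9] bedrel -94.9 -4.3 yawY 77.99 zdown [ 0.001  0.001 -1.   ] w 0.5 F bed 0.7 -0.7 0.3
```

View pics/s5.png

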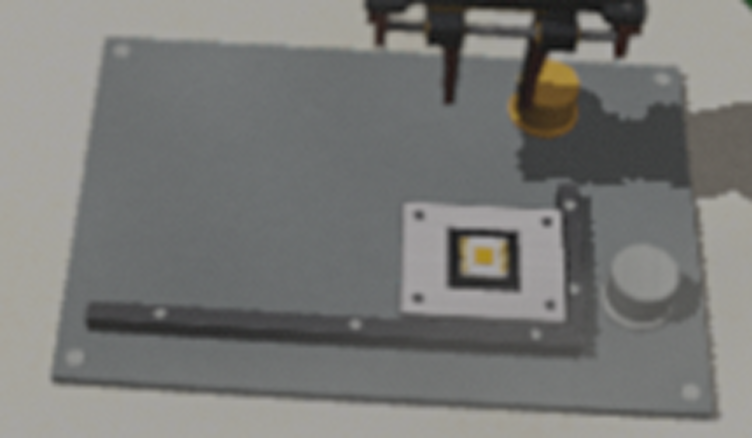

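The carrier fills the corner at about (483,260) and covers the teal mark; the weights are undisturbed. One light nudge onto the back rail to be sure.

```bash
python3 -m jog '[-0.015,-0.003,0,0,0,0,0.5,0,0,0,0,0,0,0.5,0,0,0.03,0,0,0,0.5,0,0,0.03,0,0,0,0.5,0,0,0.012,0,0,0,0.5,0,0,0.008,0,0,0,0.5,0,0,0,0,0,0,0.5,-0.006,0,0,0,0,0,0.5,-0.006,0,0,0,0,0,0.5,-0.004,0,0,0,0,0,0.5,-0.002,0,0,0,0,0,0.5,0,0,0,0,0,0,0.5]' >/dev/null; python3 st.py
python3 -m jog '[-0.002,0,0,0,0,0,0.5,0,0,0,0,0,0,0.5]' >/dev/null; python3 st.py
python3 -m jog '[-0.001,0,0,0,0,0,0.5,0,0,0,0,0,0,0.5]' >/dev/null; python3 st.py
```

```text
t 17.85 tcp [601.6  91.1  20.7] bedrel -61.7 -9.9 yawY 77.84 zdown [-0. -0. -1.] w 0.5 F bed -1.6 -0.2 -0.3
t 18.1 tcp [603.5  90.7  20.6] bedrel -59.8 -9.9 yawY 77.85 zdown [ 0. -0. -1.] w 0.5 F bed -0.1 -0.8 -0.7
t 18.35 tcp [604.4  90.5  20.7] bedrel -58.8 -9.9 yawY 77.84 zdown [ 0. -0. -1.] w 0.5 F bed 0.0 0.4 0.1
```

```bash
python3 -m jog '[-0.001,0,0,0,0,0,0.5,0,0,0,0,0,0,0.5]' >/dev/null; python3 st.py
python3 -m jog '[-0.001,0,0,0,0,0,0.5,0,0,0,0,0,0,0.5]' >/dev/null; python3 st.py
python3 -m jog '[-0.001,0,0,0,0,0,0.5,0,0,0,0,0,0,0.5]' >/dev/null; python3 st.py
```

```text
t 18.6 tcp [604.8  90.3  20.5] bedrel -58.4 -9.9 yawY 77.84 zdown [-0.001  0.    -1.   ] w 0.5 F bed -1.6 0.9 0.8
t 18.85 tcp [604.9  90.2  20.5] bedrel -58.2 -10.1 yawY 77.85 zdown [-0.003  0.    -1.   ] w 0.5 F bed -6.1 0.7 4.3
t 19.1 tcp [605.1  90.1  20.4] bedrel -58.0 -10.1 yawY 77.85 zdown [-0.004  0.    -1.   ] w 0.5 F bed -7.1 1.0 4.9
```

```bash
python3 -m jog '[0.02,0,0,0,0,0,0.5,0,0,-0.04,0,0,0,0.5,0,0,-0.05,0,0,0,0.5,0.03,0,-0.02,0,0,0,0.5,0.03,0,0,0,0,0,0.5,0,0,0,0,0,0,0.5,0,0,0,0,0,0,0.5]' >/dev/null; python3 st.py
python3 - <<'E'
from meas import *
c=cam("scene"); f=c["frame"]; H,S,V=cv2.split(cv2.cvtColor(f,cv2.COLOR_RGB2HSV))
rect(c,(V>115)&(S<60),.038,(310,235,370,285),"carrier")
f=cv2.cvtColor(f,cv2.COLOR_RGB2BGR)[210:310,280:415]; cv2.imwrite("pics/s6.png",cv2.resize(f,None,fx=5.5,fy=5.5,interpolation=cv2.INTER_CUBIC))
E
```

```text
t 19.98 tcp [530.8 106.6 130.9] bedrel -134.2 -9.7 yawY 77.86 zdown [ 0.002 -0.    -1.   ] w 0.5 F bed 0.3 0.5 0.6
carrier c 663.2 84.8 size 110.0 92.2 ang 77.57
```

View pics/s6.png

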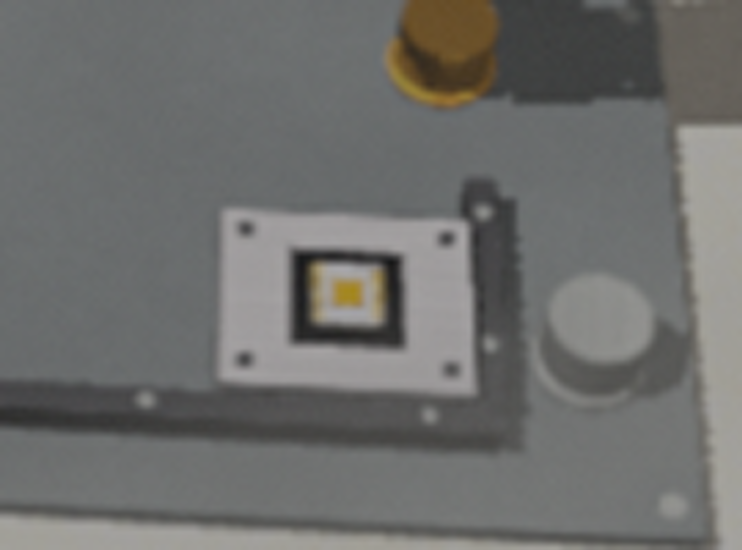

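The carrier sits in the corner at about (347,300) with no teal visible. I'll clear the arm to the side and double-check from the top camera.

```bash
python3 -m jog '[0,-0.05,-0.02,0,0,0,0.5,0,-0.055,-0.02,0,0,0,0.5,0,-0.055,-0.02,0,0,0,0.5,0,-0.055,0,0,0,0,0.5,0,-0.055,0,0,0,0,0.5,0,-0.055,0,0,0,0,0.5,0,-0.055,0,0,0,0,0.5,0,0,0,0,0,0,0.5]' >/dev/null; python3 st.py
python3 - <<'E'
from meas import *
c=cam("top"); f=c["frame"]; H,S,V=cv2.split(cv2.cvtColor(f,cv2.COLOR_RGB2HSV))
for th in(100,108,115): rect(c,(V>th)&(S<60),.038,(225,110,300,175),"carrier")
print("teal px",int(((S>110)&(abs(H.astype(int)-92)<12))[110:175,225:300].sum()))
c0=np.load("top.npy",allow_pickle=True).item()
for q in(c0,c):
    h=cv2.cvtColor(q["frame"],cv2.COLOR_RGB2HSV); m=((h[...,1]>110)&(abs(h[...,0].astype(int)-24)<12))[175:207,215:250]; y,x=np.nonzero(m); print("brass",x.mean(),y.mean())
f=cv2.cvtColor(f,cv2.COLOR_RGB2BGR)[100:200,195:320]; cv2.imwrite("pics/t6.png",cv2.resize(f,None,fx=6,fy=6,interpolation=cv2.INTER_CUBIC))
E
```

```text
t 21.02 tcp [ 449.6 -269.8  190.6] bedrel -134.0 -394.7 yawY 77.56 zdown [ 0.001 -0.002 -1.   ] w 0.5 F bed 0.1 -0.4 0.3
carrier c 672.0 81.3 size 194.1 222.7 ang 1.25
carrier c 662.6 85.8 size 111.1 89.5 ang 77.87
carrier c 662.8 86.0 size 110.5 88.6 ang 77.69
teal px 0
brass 16.828282828282827 16.267676767676768
brass 16.766169154228855 16.34328358208955
```

View pics/t6.png

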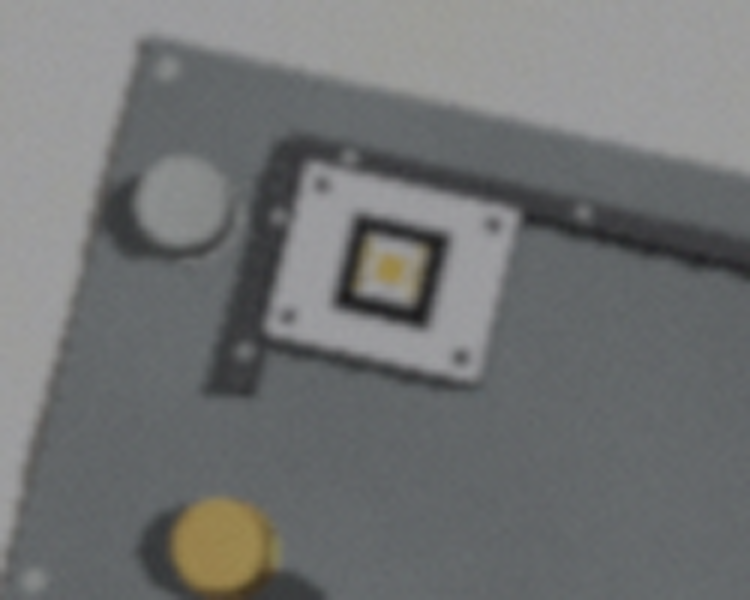

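The top view shows the carrier, at about (392,268), flush against both rails with no teal visible and the weights unmoved. The force stops at both rails agree.

```bash
python3 -c "from rig import manip; print(manip.hand_in())"
```

```text
the job is handed in; nothing more can be done
None
```

I slid the carrier home into the corner, flush against both rails and covering the teal mark. Neither weight moved, the arm never went near the mouse or jar, the chip was not touched, and the job was handed in at about 21 s.

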